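# Lock the kitchen gas off for the night

## Task

Lock the kitchen gas off for the night: lift the orange knob of the gas slide out of its black running slot, carry it over the yellow gate and let it drop fully home in the red off notch. Then press the padlock's shackle straight down into its body until it clicks and stays down when you let go. Leave the jars, mug, soap bottle and sponge standing where they are.

Things in the scene. Friction and masses are not known exactly. Their poses are not given: they have to be found in the camera images.
- lock_unit: cream gas lock-off unit fixed to the counter, 310 mm wide; origin under its middle on the counter, x away from its front (the robot's side), y along its width, z up. Its top is a panel, 144 mm up the slope, its centre 85 mm above the origin, its outward normal 30 degrees from vertical, leaning to the front. It carries the gas slide, the padlock and, on two posts behind, a rail.
- knob_grip (a point): centre of the gas slide's orange grip: a paddle 18 mm thick (along y), 60 mm wide (x), 52 mm tall (z) on a steel stem; knob down, this point is 48 mm out from the panel. Axes are the panel's: z square out of the panel, x up the slope, y level along the panel from the black running slot to the red notch and the padlock.
- gas_slide (a joint): position of the gas slide along the panel's y, m, 0 to 0.088 (end stop). Black running slot: 0 to 0.042 (it starts in it); then a yellow gate 28 mm wide and 12 mm high; red off notch: 0.080 to 0.088, the last 8 mm before the end stop. Friction about 1 N.
- gas_knob (a joint): lift of the orange knob along the panel's z, m, 0 (down, home) to 0.024 (top stop). A spring pulls it down with 2.5 to 4 N. It must be up by more than 0.012 to pass over the gate.
- shackle_top (a point): top of the padlock's steel shackle, mid-crown: a U of 12 mm round bar, 66 mm wide along y, straight crown 38 mm long. Axes as the panel's; it is pressed along -z. At the start 72.5 mm out from the panel. The brass padlock body below it (44 x 86 x 34 mm) is fixed on the panel, 102 mm along y from the panel's centre, in line with the knob.
- shackle (a joint): how far the shackle is pressed into the padlock body, m: 0 up (start); the hidden pawl snaps in at about 0.021; dead stop 0.025. A spring pushes it back (5 N at the top, 10 N at the bottom, up to 3 N more to pass the pawl): short of the pawl it springs back up, past it it stays at about 0.021.
- rail_mid (a point): middle of the round steel utensil rail over the unit, 14 mm thick, 300 mm long (y), its axis 215 mm above the counter, carried by a dark post and arm at each end of the unit's back; axes as the unit's. Knob and shackle stand below and just in front of it: a gripper held upright over them strikes it, one leaning square to the panel passes in front of it.
- pepper_jar: amber glass jar with a red lid, 42 mm across, 75 mm tall, standing on the counter just behind the lock unit; origin at the centre of its underside
- salt_jar: white jar with a green lid, 42 mm across, 75 mm tall, standing on the counter just behind the lock unit; origin at the centre of its underside
- mug: blue mug, 76 mm across, 85 mm tall, standing near the front of the lock unit; origin at the centre of its underside
- soap_bottle: white pump bottle, 62 mm across, 162 mm tall, beside the padlock end of the unit; origin at the centre of its underside
- sponge: yellow and green sponge block, 110 x 70 x 34 mm, lying on the counter; origin at the centre of its underside

How it is judged:
By the outcome, as a careful person would: the job done as asked, in the order asked, and still so for the second after the job is handed in, with the robot touching nothing.
It also fails if it takes over 51 s, if anything falls off the work surface, if the arm or the gripper's body presses on something with over 40 N, if the wrist force passes 120 N, or if a joint passes its speed limit or range.

## Robot

A 6-joint arm with a two-finger parallel gripper is mounted at the origin on the work surface. World frame = base frame: x ahead of the robot, y to its left, z up, the work surface at z = 0. Lengths are in m, angles in rad, forces in N, time in s.
With the tool pointing down it reaches from about 0.375 to 0.975 m from the base axis. Payload 3.8 kg.
Tool frame: the origin (TCP) lies between the finger pads; the fingertips stand 22 mm ahead of it and the grasp point (between the pads) lies 3 mm ahead of it; y points along the fingers, z is the direction in which the jaws open and shut, and the axes are right-handed (so a half turn about y gives the same grasp; the last joint's range is limited). The gripper opens to 88 mm and grips with 3 to 60 N. Pads are 18 mm wide; open, the fingers measure 123 mm over their backs; the gripper's body (75 mm by 187 mm) begins 45 mm behind the grasp point.
Start: joints at [-1.146, 0.264, 1.604, -0, 1.274, -0.037], TCP at [0.301, -0.604, 0.261] pointing down, gripper open.
Joint ranges: [-2.63, 2.63], [-0.94, 2.18], [0.31, 2.57], [-1.31, 4.45], [0, 2.66], [-2.55, 2.55]. Speed limits (rad/s): [2.57, 2.57, 3.14, 3.14, 3.14, 3.14].

## Interface

Orientations are given as a rotation vector (axis times angle).
In Python, from workcell import get_obs, read_camera, get_calibration, close_job gives the robot as it stands.
- The arm moves only by the tool send_rows, never from a script. Its argument "series" is a list of rows, each an object with "rotation": the turn, a rotation vector about the tool's x, y, z in rad, a list of three; "delta_pos": the shift along the tool's x, y, z in m, a list of three; "fingers": the closure in counts, from 0 (fully open) to 255 (shut). In form: [{"rotation": [wx, wy, wz], "delta_pos": [x, y, z], "fingers": fingers}, ...]. A call has exactly 8 rows; each row is the pose to reach, as a shift and turn from the pose commanded when the call began, along the tool's axes at that moment; what a row does not reach only later rows make up. A row lasts 1/12 s, in which the tool goes at most 41.7 mm and 7.16 degrees, less where a joint would pass 70% of its speed; a pose out of reach is approached as far as the arm can. A call with a gripper value outside its range is refused whole. The fingers move at their own pace and stop on an object; the grip force is fixed at half the most. Time passes only in rows, so rows that repeat a pose let the fingers close, or fill a call up. It gives the time, the measured TCP pose, the force and the opening at its end, in the units of the state.
- get_obs(): the state, without advancing time (a new reading comes with each control period).
- read_camera(name): name is "side" or "top"; returns the picture (400x640x3 uint8, red, green, blue); there is no depth.
- get_calibration(name): a dict with "fx", "fy", "cx", "cy" (pixels), "eye" and "rotation" of the camera in the world. Camera axes: x right, y up, looking along -z (the intrinsics and any distortion apply to the point x, -y, -z); pixel columns grow to the right and rows downward; lengths in m; the calibration is good to about 2 mm. A picture is of the moment at which its call begins. get_calibration takes no time and is no camera call.
- close_job(): hands the job in, once; it reports no verdict.
The state is a dict: "time_s": time; "joint_pos": joint angles; "qvel": joint speeds; "joint_efforts": joint torques, N m; "tcp_pos": TCP position; "eef_rot": TCP orientation; "contact_force": force on the tool from outside, world axes, zero at the start; "ft_torque": the same for the moment, N m; "gripper_width": finger opening in m.
Only numpy, scipy, OpenCV 4.12 (cv2) and the standard library are available. Lean on these libraries where they do the work, as an engineer would, in place of code of your own. Each camera call takes 0.05 s, during which the arm holds its last target. There are 200 camera calls.

## Working session

There is one attempt and no reset: what is moved stays moved. The work goes in short steps, Python scripts to look and compute and a tool call to move; the robot and the scene stay as the last step left them, time stands still between calls to the robot, and variables do not carry over. Pictures are saved under pics/ and viewed, about 8 in all and at most 12, crops included, and the job is handed in when it is done.

Besides the shell and the picture viewer there is one more tool, called by a JSON object that holds its "api" and its "payload". send_rows: Moves the arm, as the interface text tells. Its arguments: {"type":"object","properties":{"series":{"type":"array","items":{"type":"object","properties":{"rotation":{"type":"array","items":{"type":"number"}},"delta_pos":{"type":"array","items":{"type":"number"}},"fingers":{"type":"number"}}}}},"required":["series"]}

```bash
mkdir -p pics; python3 - <<'E'
from workcell import *
import cv2
o=get_obs()
for k,v in o.items(): print(k,v)
for n in("side","top"):
    print(n,get_calibration(n)); cv2.imwrite(f"pics/{n}0.png",read_camera(n)[:,:,::-1])
E
```

```text
time_s 0.0
joint_pos [-1.14589582e+00  2.64729888e-01  1.60531862e+00 -4.99236313e-06
  1.27371013e+00 -3.69121447e-02]
qvel [ 0.0014057  -0.00035365 -0.00095671 -0.00020744 -0.00022556  0.00185908]
joint_efforts [-4.86865902e-04 -5.02103591e+01 -3.56879604e+01  7.29338103e-02
  2.92874523e-02 -1.97515046e-04]
tcp_pos [ 0.30048576 -0.60371134  0.25943354]
eef_rot [-0.46234405  1.96691315 -1.96262531]
contact_force [-0.18903508  0.35704119  0.80314063]
ft_torque [ 0.00957524 -0.03368354  0.02485953]
gripper_width 0.08810323828265282
side {'fx': 421.39147372515873, 'fy': 421.39147372515873, 'cx': 314.06151775925343, 'cy': 201.98263940619375, 'eye': array([0.45883145, 0.71326198, 0.87653823]), 'rotation': array([ 0.11742455, -1.07077871, -2.7566891 ])}
top {'fx': 384.99750487950473, 'fy': 384.99750487950473, 'cx': 317.9498619929996, 'cy': 200.18949480029497, 'eye': array([0.42088215, 0.04726925, 1.01147365]), 'rotation': array([ 0.15509933, -0.12396445, -1.58982743])}
```

View pics/side0.png

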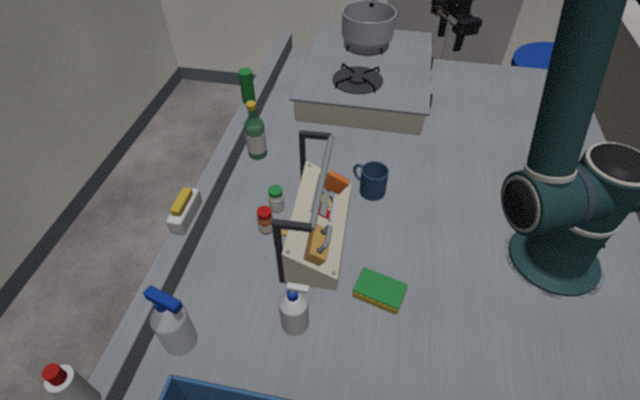

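View pics/top0.png

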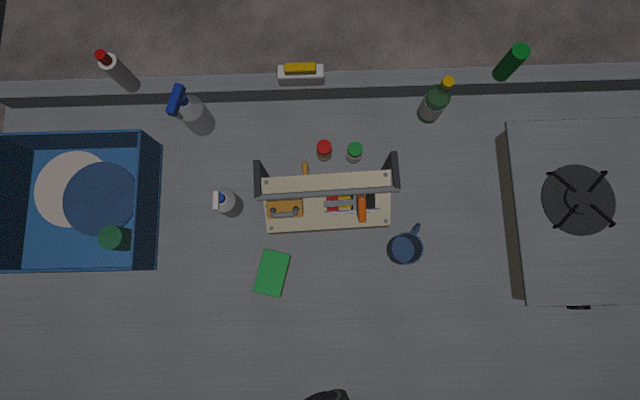

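The side view shows the unit at about (320,225), with the knob at (337,182) and the shackle at (323,238). In the top view the unit spans x 262–392, y 190–232, with the knob at (362,207), the shackle at (285,211) and the mug at (405,247), near the knob. I'll zoom in on both.

```bash
cat > h.py <<'E'
import numpy as np, cv2
from scipy.spatial.transform import Rotation as R
from workcell import *
def proj(n,P):
    c=get_calibration(n); p=(np.atleast_2d(P)-c['eye'])@R.from_rotvec(c['rotation']).as_matrix()
    return np.c_[c['cx']+c['fx']*p[:,0]/-p[:,2], c['cy']+c['fy']*p[:,1]/p[:,2]]
def ray(n,u,v):
    c=get_calibration(n); d=R.from_rotvec(c['rotation']).apply([(u-c['cx'])/c['fx'],-(v-c['cy'])/c['fy'],-1]); return c['eye'],d/np.linalg.norm(d)
def onplane(n,u,v,z):
    e,d=ray(n,u,v); return e+d*(z-e[2])/d[2]
def tri(a,b):
    A=[];B=[]
    for n,(u,v) in(("side",a),("top",b)):
        e,d=ray(n,u,v); M=np.eye(3)-np.outer(d,d); A.append(M);B.append(M@e)
    x=np.linalg.lstsq(np.vstack(A),np.hstack(B),rcond=None)[0]
    return x,np.linalg.norm(A[0]@x-B[0])+np.linalg.norm(A[1]@x-B[1])
E
python3 - <<'E'
import cv2,numpy as np
from h import *
s=cv2.imread("pics/side0.png");t=cv2.imread("pics/top0.png")
a=cv2.resize(s[120:295,255:400],None,fx=4,fy=4)[:600];b=cv2.resize(t[140:280,240:430],None,fx=4.2,fy=4.2)
cv2.imwrite("pics/a.png",cv2.resize(s[120:295,250:400],None,fx=3.4,fy=3.4,interpolation=3));cv2.imwrite("pics/b.png",b)
print(R.from_rotvec(get_obs()['eef_rot']).as_matrix().round(3))
E
```

```text
[[-0.895 -0.001  0.446]
 [-0.446  0.002 -0.895]
 [-0.    -1.    -0.002]]
```

View pics/a.png

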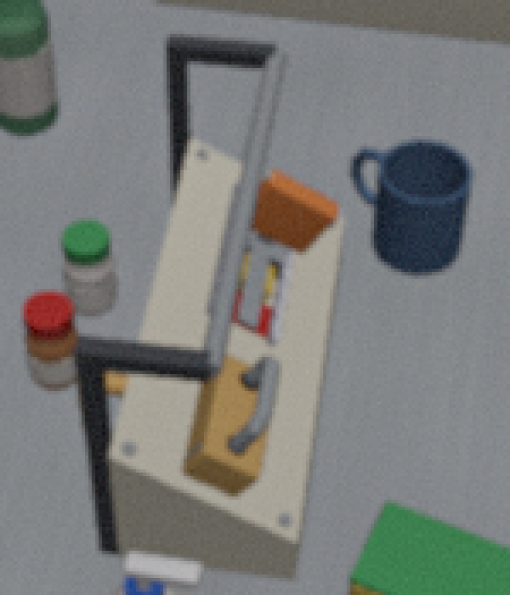

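View pics/b.png

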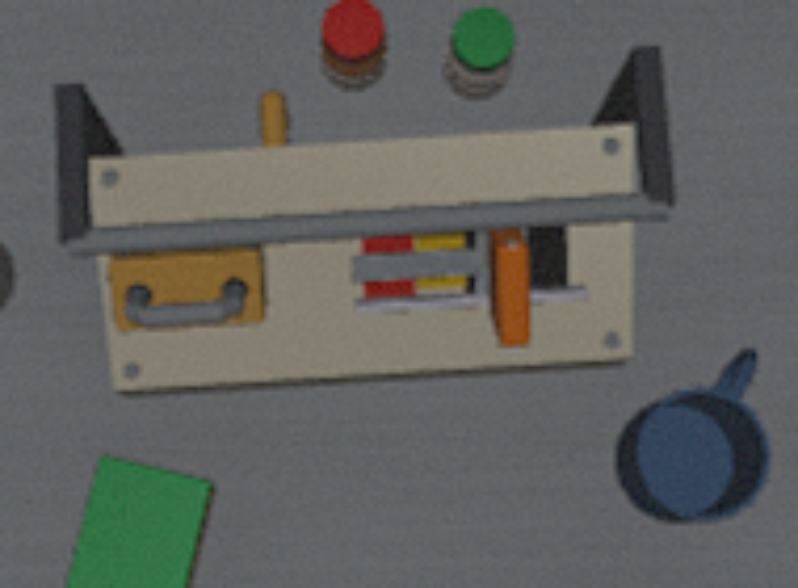

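The crops show these features:
- **Top view:** orange paddle at about (511,290) in the crop, rail just above it, red notch to its left, crown from (135,300) to (240,300), and screws visible at all four corners.
- **Side view:** three panel corners are clear, and the paddle top edge runs from (275,175) to (338,212).

Next I'll fit the unit's x, y and yaw to the corners.

```bash
cat > fit.py <<'E'
from h import *
from scipy.optimize import least_squares
B=np.array([(88,157),(634,124),(632,362),(117,392)])/4.2+[240,140]-.4
S=np.array([(192,138),(110,457),(298,540),(342,206)])/3.4+[250,120]-.4
# panel corner (u up slope, v along y)
tb=[(1,1),(1,-1),(-1,-1),(-1,1)]; ts=[(1,-1),(1,1),(-1,1),(-1,-1)]
def W(p,u,v,n):  # panel->world
    L=np.array([0,0,.085])+u*np.array([np.cos(np.pi/6),0,.5])+v*np.array([0,1,0])+n*np.array([-.5,0,np.cos(np.pi/6)])
    return R.from_euler('z',p[2]).apply(L)+[p[0],p[1],p[3] if len(p)>3 else 0]
def f(p):
    r=[proj("top",W(p,a*.072,b*.155,0))[0]-m for (a,b),m in zip(tb,B)]+[proj("side",W(p,a*.072,b*.155,0))[0]-m for (a,b),m in zip(ts,S)]
    return np.ravel(r)
E
python3 - <<'E'
from fit import *
s=least_squares(f,[.43,.03,0],loss='soft_l1');print(s.x,f(s.x).reshape(-1,2).round(1).tolist())
p=s.x; np.save("pose.npy",p)
for n,sc,o in(("top",4.2,(240,140)),("side",3.4,(250,120))):
    print(n)
    for nm,a in dict(shackle=(0,.102,.0725),rail=None).items():
        P=W(p,*a) if a else None
        if a: print(nm,P.round(4),((proj(n,P)[0]-o)*sc).round())
    for v in(-.08,-.07,-.06,-.05): print(v,[((proj(n,W(p,u,v,.074))[0]-o)*sc).round().tolist() for u in(-.03,.03)])
# orange centroid
import cv2
for n in("top","side"):
    im=cv2.imread(f"pics/{n}0.png"); h=cv2.cvtColor(im,cv2.COLOR_BGR2HSV); m=cv2.inRange(h,(5,180,120),(14,255,255))
    k,l,st,c=cv2.connectedComponentsWithStats(m); print(n,[(st[i].tolist(),c[i].round(1).tolist()) for i in range(1,k) if st[i,4]>40])
    for z in(0.0375,): pass
E
```

```text
[0.58337892 0.04153077 0.03972687] [[-0.1, 0.3], [-0.0, -0.3], [0.5, -1.4], [-0.4, -0.7], [0.2, -0.5], [0.2, -0.5], [0.4, 0.4], [0.9, 3.5]]
top
shackle [0.5431 0.142  0.1478] [182. 316.]
-0.08 [[520.0, 347.0], [518.0, 243.0]]
-0.07 [[502.0, 348.0], [499.0, 244.0]]
-0.06 [[484.0, 349.0], [480.0, 245.0]]
-0.05 [[465.0, 350.0], [461.0, 246.0]]
side
shackle [0.5431 0.142  0.1478] [273. 382.]
-0.08 [[341.0, 206.0], [272.0, 169.0]]
-0.07 [[340.0, 216.0], [270.0, 179.0]]
-0.06 [[338.0, 225.0], [268.0, 188.0]]
-0.05 [[337.0, 235.0], [266.0, 198.0]]
top [([359, 198, 7, 24, 138], [361.9, 210.3])]
side []
```

```bash
python3 - <<'E'
from fit import *
p=np.load("pose.npy")
def toP(X):
    L=R.from_euler('z',-p[2]).apply(X-np.array([p[0],p[1],0]))-[0,0,.085]; c,s=np.cos(np.pi/6),.5
    return np.array([c*L[0]+s*L[2],L[1],-s*L[0]+c*L[2]]).round(3)
b=lambda x,y:(x/4.2+239.6,y/4.2+139.6)
a=lambda x,y:(x/3.4+249.6,y/3.4+119.6)
for nm,q,z in(("railmid",b(367,224),.215),("raill",b(70,242),.215),("railr",b(665,210),.215),("soaptop",(221,200),.16),("soapbody",(230,202),.11),("mug",b(690,455),.085)):
    X=onplane("top",*q,z); print(nm,X.round(3),toP(X))
print("soap side", onplane("side",295,291,.16), tri((296,296),(224,200)))
print("crown",[ (x.round(4),e.round(4),toP(x)) for x,e in [tri(a(265,400),b(188,312))]])
print("knob top",[ (x.round(4),e.round(4),toP(x)) for x,e in [tri(a(303,197),b(512,290))]])
for i,(x,y) in enumerate([(110,178),(612,146),(613,340),(131,370)]): 
    print(((proj("top",W(p,[1,1,-1,-1][i]*.060,[1,-1,-1,1][i]*.143,0))[0]-[239.6,139.6])*4.2).round(),x,y)
u=R.from_euler('z',p[2])
Rt=np.c_[-(W(p,1,0,0)-W(p,0,0,0)),-(W(p,0,0,1)-W(p,0,0,0)),-(W(p,0,1,0)-W(p,0,0,0))]
o=get_obs();Rc=R.from_rotvec(o['eef_rot']).as_matrix()
print("rot tool",R.from_matrix(Rc.T@Rt).as_rotvec())
G=W(p,-.008,-.076,.110)
print(G,"delta tool",Rc.T@(G-o['tcp_pos']))
E
```

```text
railmid [0.579 0.042 0.215] [0.061 0.001 0.115]
raill [0.573 0.192 0.215] [0.061 0.15  0.115]
railr [ 0.582 -0.107  0.215] [ 0.059 -0.149  0.116]
soaptop [0.58  0.282 0.16 ] [0.042 0.24  0.062]
soapbody [0.583 0.274 0.11 ] [0.021 0.232 0.017]
mug [ 0.466 -0.138  0.085] [-0.108 -0.175  0.062]
soap side [0.58388625 0.30645739 0.16      ] (array([0.58851406, 0.28837478, 0.10890745]), np.float64(0.0007345451377227176))
crown [(array([0.5489, 0.1416, 0.1287]), np.float64(0.0001), array([-0.005,  0.101,  0.053]))]
knob top [(array([ 0.5534, -0.0358,  0.1446]), np.float64(0.0016), array([ 0.001, -0.076,  0.068]))]
[111. 177.] 110 178
[613. 144.] 612 146
[614. 339.] 613 340
[133. 370.] 131 370
rot tool [0.11245013 0.41182815 0.5160444 ]
[ 0.52451803 -0.03686883  0.17626279] delta tool [-0.4531279   0.08412558 -0.4075226 ]
```

{"api": "send_rows", "payload": {"series": [{"rotation":[0.112,0.412,0.516],"delta_pos":[-0.44,0.057,-0.413],"fingers":100},{"rotation":[0.112,0.412,0.516],"delta_pos":[-0.44,0.057,-0.413],"fingers":100},{"rotation":[0.112,0.412,0.516],"delta_pos":[-0.44,0.057,-0.413],"fingers":100},{"rotation":[0.112,0.412,0.516],"delta_pos":[-0.44,0.057,-0.413],"fingers":100},{"rotation":[0.112,0.412,0.516],"delta_pos":[-0.44,0.057,-0.413],"fingers":100},{"rotation":[0.112,0.412,0.516],"delta_pos":[-0.44,0.057,-0.413],"fingers":100},{"rotation":[0.112,0.412,0.516],"delta_pos":[-0.44,0.057,-0.413],"fingers":100},{"rotation":[0.112,0.412,0.516],"delta_pos":[-0.44,0.057,-0.413],"fingers":100}]}}

```text
time_s: 0.77
tcp_pos: [0.4151, -0.2912, 0.228]
eef_rot: [0.477, 1.923, -1.904]
contact_force: [0.8, -0.4, -0.1]
gripper_width: 0.0536
```

```bash
cat > st.py <<'E'
from fit import *
import sys
p=np.load("pose.npy")
def Rp(): return np.c_[W(p,1,0,0)-W(p,0,0,0),W(p,0,1,0)-W(p,0,0,0),W(p,0,0,1)-W(p,0,0,0)]
def st(goal=None):
    o=get_obs();Rc=R.from_rotvec(o['eef_rot']).as_matrix();M=Rp();Rt=np.c_[-M[:,0],-M[:,2],-M[:,1]]
    print("t",round(o['time_s'],2),"uvn",(M.T@(o['tcp_pos']-W(p,0,0,0))).round(4),"F_uvn",(M.T@o['contact_force']).round(1),"w",round(o['gripper_width'],4),"q",o['joint_pos'].round(2))
    print("rot tool",R.from_matrix(Rc.T@Rt).as_rotvec().round(3))
    if goal is not None: print("delta",(Rc.T@(W(p,*goal)-o['tcp_pos'])).round(4))
if __name__=="__main__": st([float(x) for x in sys.argv[1:4]] if len(sys.argv)>3 else None)
E
python3 st.py -.008 -.076 .14
```

```text
t 0.77 uvn [-0.0856 -0.3258  0.2145] F_uvn [ 0.7 -0.5 -0.5] w 0.0536 q [-0.92 -0.23  2.25  0.56  0.89  0.3 ]
rot tool [-0.001 -0.002 -0.   ]
delta [-0.077   0.0742 -0.25  ]
```

{"api": "send_rows", "payload": {"series": [{"rotation":[0,0,0],"delta_pos":[-0.077,0.074,-0.25],"fingers":100},{"rotation":[0,0,0],"delta_pos":[-0.077,0.074,-0.25],"fingers":100},{"rotation":[0,0,0],"delta_pos":[-0.077,0.074,-0.25],"fingers":100},{"rotation":[0,0,0],"delta_pos":[-0.077,0.074,-0.25],"fingers":100},{"rotation":[0,0,0],"delta_pos":[-0.077,0.074,-0.25],"fingers":100},{"rotation":[0,0,0],"delta_pos":[-0.077,0.074,-0.25],"fingers":100},{"rotation":[0,0,0],"delta_pos":[-0.077,0.074,-0.25],"fingers":100},{"rotation":[0,0,0],"delta_pos":[-0.077,0.074,-0.25],"fingers":100}]}}

```text
time_s: 1.43
tcp_pos: [0.5098, -0.035, 0.2026]
eef_rot: [0.467, 1.922, -1.899]
contact_force: [-0.6, 0.6, -1.0]
gripper_width: 0.0539
```

```bash
python3 st.py -.008 -.076 .054; python3 - <<'E'
from h import *
im=read_camera("top")[:,:,::-1][130:280,250:440];im2=read_camera("side")[:,:,::-1][90:290,250:420]
cv2.imwrite("pics/c.png",np.hstack([cv2.resize(im,(507,400)),cv2.resize(im2,(290,400))]))
E
```

```text
t 1.43 uvn [-0.0075 -0.0735  0.1401] F_uvn [-1.   0.7 -0.5] w 0.0539 q [-0.19 -0.29  2.35  0.21  0.59  1.19]
rot tool [0.003 0.006 0.001]
delta [0.0005 0.0861 0.0027]
```

View pics/c.png

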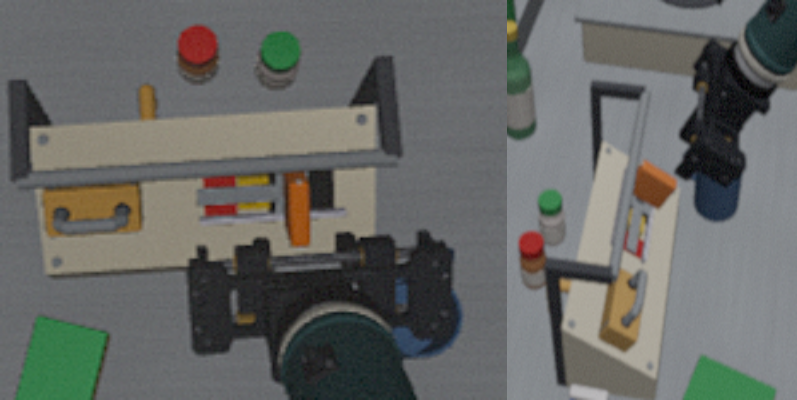

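The knob at (298,210) lies midway between the fingers once parallax is allowed for, and everything is clear of the rail. I'll descend and grasp.

{"api": "send_rows", "payload": {"series": [{"rotation":[0,0,0],"delta_pos":[0,0.03,0.002],"fingers":100},{"rotation":[0,0,0],"delta_pos":[0,0.05,0.002],"fingers":100},{"rotation":[0,0,0],"delta_pos":[0,0.07,0.002],"fingers":100},{"rotation":[0,0,0],"delta_pos":[0,0.085,0.002],"fingers":100},{"rotation":[0,0,0],"delta_pos":[0,0.085,0.002],"fingers":100},{"rotation":[0,0,0],"delta_pos":[0,0.085,0.002],"fingers":100},{"rotation":[0,0,0],"delta_pos":[0,0.085,0.002],"fingers":160},{"rotation":[0,0,0],"delta_pos":[0,0.085,0.002],"fingers":160}]}}

```text
time_s: 2.2
tcp_pos: [0.5528, -0.0406, 0.1312]
eef_rot: [0.477, 1.919, -1.903]
contact_force: [-0.1, 0.1, -0.1]
gripper_width: 0.0425
```

```bash
python3 st.py -.008 -.076 .055
```

```text
t 2.2 uvn [-0.0062 -0.0809  0.0569] F_uvn [-0.1  0.1 -0.1] w 0.0425 q [-0.18 -0.09  2.34  0.28  0.39  1.12]
rot tool [-0.002 -0.    -0.002]
delta [ 0.0018  0.0019 -0.0049]
```

{"api": "send_rows", "payload": {"series": [{"rotation":[0,0,0],"delta_pos":[0,0,-0.005],"fingers":160},{"rotation":[0,0,0],"delta_pos":[0,0,-0.005],"fingers":255},{"rotation":[0,0,0],"delta_pos":[0,0,-0.005],"fingers":255},{"rotation":[0,0,0],"delta_pos":[0,0,-0.005],"fingers":255},{"rotation":[0,0,0],"delta_pos":[0,0,-0.005],"fingers":255},{"rotation":[0,0,0],"delta_pos":[0,0,-0.005],"fingers":255},{"rotation":[0,0,0],"delta_pos":[0,0,-0.005],"fingers":255},{"rotation":[0,0,0],"delta_pos":[0,0,-0.005],"fingers":255}]}}

```text
time_s: 2.87
tcp_pos: [0.5526, -0.0346, 0.1306]
eef_rot: [0.475, 1.92, -1.903]
contact_force: [-3.2, 0.8, 6.2]
gripper_width: 0.0179
```

```bash
python3 st.py -.008 -.076 .055
```

```text
t 2.87 uvn [-0.0065 -0.0749  0.0564] F_uvn [0.4 1.  7. ] w 0.0179 q [-0.17 -0.09  2.34  0.27  0.39  1.14]
rot tool [-0.001  0.001 -0.001]
delta [0.0015 0.0014 0.0011]
```

{"api": "send_rows", "payload": {"series": [{"rotation":[0,0,0],"delta_pos":[0,-0.005,0],"fingers":255},{"rotation":[0,0,0],"delta_pos":[0,-0.01,0],"fingers":255},{"rotation":[0,0,0],"delta_pos":[0,-0.015,0],"fingers":255},{"rotation":[0,0,0],"delta_pos":[0,-0.019,0],"fingers":255},{"rotation":[0,0,0],"delta_pos":[0,-0.019,0],"fingers":255},{"rotation":[0,0,0],"delta_pos":[0,-0.019,0],"fingers":255},{"rotation":[0,0,0],"delta_pos":[0,-0.019,0],"fingers":255},{"rotation":[0,0,0],"delta_pos":[0,-0.019,0],"fingers":255}]}}

```text
time_s: 3.53
tcp_pos: [0.5432, -0.0351, 0.1466]
eef_rot: [0.476, 1.92, -1.903]
contact_force: [5.1, 1.6, -0.9]
gripper_width: 0.0179
```

```bash
python3 st.py
```

```text
t 3.53 uvn [-0.0066 -0.075   0.075 ] F_uvn [ 4.   1.4 -3.4] w 0.0179 q [-0.17 -0.14  2.34  0.25  0.43  1.16]
rot tool [-0.001  0.001 -0.002]
```

{"api": "send_rows", "payload": {"series": [{"rotation":[0,0,0],"delta_pos":[0,0,-0.008],"fingers":255},{"rotation":[0,0,0],"delta_pos":[0,0,-0.016],"fingers":255},{"rotation":[0,0,0],"delta_pos":[0,0,-0.024],"fingers":255},{"rotation":[0,0,0],"delta_pos":[0,0,-0.032],"fingers":255},{"rotation":[0,0,0],"delta_pos":[0,0,-0.04],"fingers":255},{"rotation":[0,0,0],"delta_pos":[0,0,-0.048],"fingers":255},{"rotation":[0,0,0],"delta_pos":[0,0,-0.055],"fingers":255},{"rotation":[0,0,0],"delta_pos":[0,0,-0.055],"fingers":255}]}}

```text
time_s: 4.2
tcp_pos: [0.5411, 0.0206, 0.1465]
eef_rot: [0.475, 1.92, -1.902]
contact_force: [4.9, 0.9, -1.8]
gripper_width: 0.0176
```

```bash
python3 st.py
```

```text
t 4.2 uvn [-0.0066 -0.0193  0.0748] F_uvn [ 3.4  0.7 -4. ] w 0.0176 q [-0.03 -0.15  2.35  0.08  0.41  1.44]
rot tool [-0.001  0.001 -0.002]
```

{"api": "send_rows", "payload": {"series": [{"rotation":[0,0,0],"delta_pos":[0,0,-0.001],"fingers":255},{"rotation":[0,0,0],"delta_pos":[0,0,-0.002],"fingers":255},{"rotation":[0,0,0],"delta_pos":[0,0,-0.003],"fingers":255},{"rotation":[0,0,0],"delta_pos":[0,0,-0.004],"fingers":255},{"rotation":[0,0,0],"delta_pos":[0,0,-0.005],"fingers":255},{"rotation":[0,0,0],"delta_pos":[0,0,-0.006],"fingers":255},{"rotation":[0,0,0],"delta_pos":[0,0,-0.006],"fingers":255},{"rotation":[0,0,0],"delta_pos":[0,0,-0.006],"fingers":255}]}}

```text
time_s: 4.87
tcp_pos: [0.5409, 0.0243, 0.1465]
eef_rot: [0.476, 1.918, -1.905]
contact_force: [4.6, -9.1, -2.2]
gripper_width: 0.0177
```

```bash
python3 st.py
```

```text
t 4.87 uvn [-0.0066 -0.0155  0.0748] F_uvn [ 2.6 -9.3 -4. ] w 0.0177 q [-0.02 -0.15  2.35  0.06  0.41  1.47]
rot tool [-0.004  0.001 -0.002]
```

The end stop is at v = -0.0155, with 9 N of reaction. I'll back off into the notch and lower the knob.

{"api": "send_rows", "payload": {"series": [{"rotation":[0,0,0],"delta_pos":[0,0,0.002],"fingers":255},{"rotation":[0,0,0],"delta_pos":[0,0,0.005],"fingers":255},{"rotation":[0,0,0],"delta_pos":[0,0.005,0.005],"fingers":255},{"rotation":[0,0,0],"delta_pos":[0,0.01,0.005],"fingers":255},{"rotation":[0,0,0],"delta_pos":[0,0.015,0.005],"fingers":255},{"rotation":[0,0,0],"delta_pos":[0,0.018,0.005],"fingers":255},{"rotation":[0,0,0],"delta_pos":[0,0.018,0.005],"fingers":255},{"rotation":[0,0,0],"delta_pos":[0,0.018,0.005],"fingers":255}]}}

```text
time_s: 5.53
tcp_pos: [0.5502, 0.0213, 0.1307]
eef_rot: [0.475, 1.92, -1.903]
contact_force: [5.7, -1.0, -0.5]
gripper_width: 0.0177
```

```bash
python3 st.py
```

```text
t 5.53 uvn [-0.0066 -0.0189  0.0565] F_uvn [ 4.6 -1.2 -3.3] w 0.0177 q [-0.02 -0.1   2.35  0.08  0.37  1.44]
rot tool [-0.001  0.001 -0.001]
```

{"api": "send_rows", "payload": {"series": [{"rotation":[0,0,0],"delta_pos":[0,0,0],"fingers":120},{"rotation":[0,0,0],"delta_pos":[0,0,0],"fingers":120},{"rotation":[0,0,0],"delta_pos":[0,0,0],"fingers":120},{"rotation":[0,0,0],"delta_pos":[0,0,0],"fingers":120},{"rotation":[0,0,0],"delta_pos":[0,0,0],"fingers":120},{"rotation":[0,0,0],"delta_pos":[0,-0.03,0],"fingers":120},{"rotation":[0,0,0],"delta_pos":[0,-0.06,0],"fingers":120},{"rotation":[0,0,0],"delta_pos":[0,-0.09,0],"fingers":120}]}}

```text
time_s: 6.2
tcp_pos: [0.5031, 0.0196, 0.208]
eef_rot: [0.472, 1.923, -1.905]
contact_force: [0.9, 0.3, 0.3]
gripper_width: 0.0468
```

{"api": "send_rows", "payload": {"series": [{"rotation":[0,0,0],"delta_pos":[0.1,-0.04,0],"fingers":255},{"rotation":[0,0,0],"delta_pos":[0.1,-0.04,0],"fingers":255},{"rotation":[0,0,0],"delta_pos":[0.1,-0.04,0],"fingers":255},{"rotation":[0,0,0],"delta_pos":[0.1,-0.04,0],"fingers":255},{"rotation":[0,0,0],"delta_pos":[0.1,-0.04,0],"fingers":255},{"rotation":[0,0,0],"delta_pos":[0.1,-0.04,0],"fingers":255},{"rotation":[0,0,0],"delta_pos":[0.1,-0.04,0],"fingers":255},{"rotation":[0,0,0],"delta_pos":[0.1,-0.04,0],"fingers":255}]}}

```text
time_s: 6.87
tcp_pos: [0.3992, 0.0153, 0.1938]
eef_rot: [0.475, 1.921, -1.903]
contact_force: [-0.7, 0.2, -0.4]
gripper_width: 0.0008
```

```bash
python3 st.py 0 .102 .12; python3 - <<'E'
from h import *
im=read_camera("top")[:,:,::-1][140:260,250:410];im2=read_camera("side")[:,:,::-1][110:290,270:390]
cv2.imwrite("pics/d.png",np.hstack([cv2.resize(im,(533,400),interpolation=2),cv2.resize(im2,(267,400),interpolation=2)]))
E
```

```text
t 6.87 uvn [-0.1059 -0.0189  0.1867] F_uvn [-0.8  0.2  0. ] w 0.0008 q [-0.06 -0.6   2.54  0.08  0.68  1.42]
rot tool [-0.001  0.001 -0.001]
delta [-0.106   0.0667 -0.1209]
```

View pics/d.png

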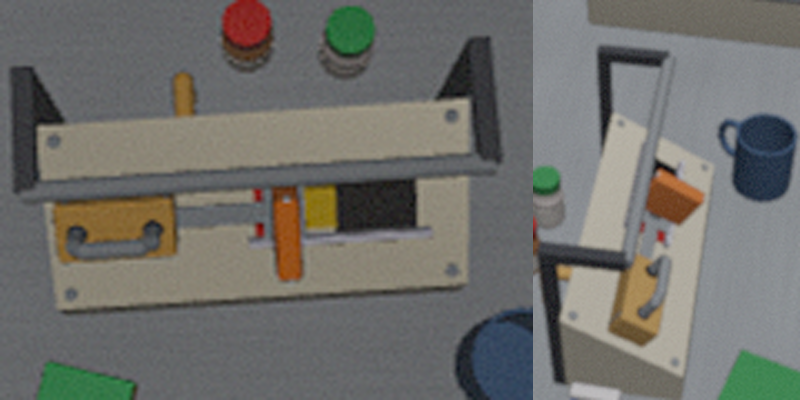

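The knob stands at (288,235) in the crop, in the red notch, with the gate and black slot clear to its right. The jars and mug haven't moved. Next is the position above the shackle.

{"api": "send_rows", "payload": {"series": [{"rotation":[0,0,0],"delta_pos":[-0.04,0,-0.04],"fingers":255},{"rotation":[0,0,0],"delta_pos":[-0.07,0.01,-0.08],"fingers":255},{"rotation":[0,0,0],"delta_pos":[-0.1,0.03,-0.121],"fingers":255},{"rotation":[0,0,0],"delta_pos":[-0.106,0.067,-0.121],"fingers":255},{"rotation":[0,0,0],"delta_pos":[-0.106,0.067,-0.121],"fingers":255},{"rotation":[0,0,0],"delta_pos":[-0.106,0.067,-0.121],"fingers":255},{"rotation":[0,0,0],"delta_pos":[-0.106,0.067,-0.121],"fingers":255},{"rotation":[0,0,0],"delta_pos":[-0.106,0.067,-0.121],"fingers":255}]}}

```text
time_s: 7.63
tcp_pos: [0.5179, 0.1408, 0.1873]
eef_rot: [0.473, 1.921, -1.905]
contact_force: [-0.2, 0.1, 0.5]
gripper_width: 0.0005
```

```bash
python3 st.py 0 .102 .0945; python3 - <<'E'
from h import *
im=read_camera("top")[:,:,::-1][150:270,230:390];im2=read_camera("side")[:,:,::-1][150:300,270:370]
cv2.imwrite("pics/e.png",np.hstack([cv2.resize(im,(533,400),interpolation=2),cv2.resize(im2,(267,400),interpolation=2)]))
E
```

```text
t 7.63 uvn [-0.0021  0.1018  0.1194] F_uvn [0.1 0.2 0.6] w 0.0005 q [ 0.29 -0.2   2.31 -0.25  0.54  2.01]
rot tool [-0.002  0.001  0.001]
delta [-0.0021  0.0249 -0.0002]
```

View pics/e.png

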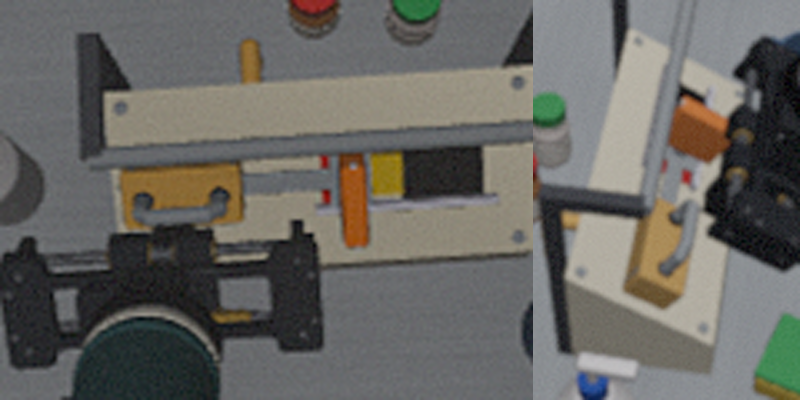

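```bash
python3 - <<'E'
from st import *
for nm,P in dict(tip=(0,.102,.098),crown=(0,.102,.0725),tcp=(-.002,.102,.1194),back=(-.002,.102,.165)).items():
    X=W(p,*P); print(nm,((proj("top",X)[0]-[230,150])*3.333).round(),((proj("side",X)[0]-[270,150])*2.667+[533,0]).round())
E
```

```text
tip [175. 232.] [710. 205.]
crown [178. 217.] [694. 220.]
tcp [173. 247.] [726. 193.]
back [167. 277.] [758. 163.]
```

{"api": "send_rows", "payload": {"series": [{"rotation":[0,0,0],"delta_pos":[-0.002,0.008,0],"fingers":255},{"rotation":[0,0,0],"delta_pos":[-0.002,0.015,0],"fingers":255},{"rotation":[0,0,0],"delta_pos":[-0.002,0.021,0],"fingers":255},{"rotation":[0,0,0],"delta_pos":[-0.002,0.025,0],"fingers":255},{"rotation":[0,0,0],"delta_pos":[-0.002,0.028,0],"fingers":255},{"rotation":[0,0,0],"delta_pos":[-0.002,0.03,0],"fingers":255},{"rotation":[0,0,0],"delta_pos":[-0.002,0.032,0],"fingers":255},{"rotation":[0,0,0],"delta_pos":[-0.002,0.032,0],"fingers":255}]}}

```text
time_s: 8.4
tcp_pos: [0.536, 0.1415, 0.161]
eef_rot: [0.474, 1.921, -1.904]
contact_force: [-4.1, -3.0, 4.3]
gripper_width: 0.0006
```

```bash
python3 st.py
```

```text
t 8.4 uvn [0.0004 0.1018 0.0875] F_uvn [-1.5 -2.8  5.8] w 0.0006 q [ 0.28 -0.13  2.3  -0.27  0.47  2.03]
rot tool [-0.002  0.001  0.   ]
```

{"api": "send_rows", "payload": {"series": [{"rotation":[0,0,0],"delta_pos":[0,0.003,0],"fingers":255},{"rotation":[0,0,0],"delta_pos":[0,0.006,0],"fingers":255},{"rotation":[0,0,0],"delta_pos":[0,0.009,0],"fingers":255},{"rotation":[0,0,0],"delta_pos":[0,0.012,0],"fingers":255},{"rotation":[0,0,0],"delta_pos":[0,0.014,0],"fingers":255},{"rotation":[0,0,0],"delta_pos":[0,0.016,0],"fingers":255},{"rotation":[0,0,0],"delta_pos":[0,0.017,0],"fingers":255},{"rotation":[0,0,0],"delta_pos":[0,0.017,0],"fingers":255}]}}

```text
time_s: 9.07
tcp_pos: [0.5444, 0.1418, 0.1466]
eef_rot: [0.474, 1.921, -1.904]
contact_force: [-5.9, -3.8, 7.2]
gripper_width: -0.0001
```

```bash
python3 st.py
```

```text
t 9.07 uvn [0.0005 0.1017 0.0708] F_uvn [-1.6 -3.6  9.3] w -0.0001 q [ 0.28 -0.09  2.3  -0.29  0.44  2.04]
rot tool [-0.002  0.001  0.   ]
```

{"api": "send_rows", "payload": {"series": [{"rotation":[0,0,0],"delta_pos":[0,0.001,0],"fingers":255},{"rotation":[0,0,0],"delta_pos":[0,0.001,0],"fingers":255},{"rotation":[0,0,0],"delta_pos":[0,0.002,0],"fingers":255},{"rotation":[0,0,0],"delta_pos":[0,0.002,0],"fingers":255},{"rotation":[0,0,0],"delta_pos":[0,0.003,0],"fingers":255},{"rotation":[0,0,0],"delta_pos":[0,0.003,0],"fingers":255},{"rotation":[0,0,0],"delta_pos":[0,0.003,0],"fingers":255},{"rotation":[0,0,0],"delta_pos":[0,0.003,0],"fingers":255}]}}

```text
time_s: 9.73
tcp_pos: [0.5454, 0.1418, 0.145]
eef_rot: [0.474, 1.921, -1.905]
contact_force: [-16.1, -5.3, 17.8]
gripper_width: 0.0004
```

```bash
python3 st.py
```

```text
t 9.73 uvn [0.0006 0.1017 0.069 ] F_uvn [-5.2 -4.6 23.5] w 0.0004 q [ 0.28 -0.08  2.3  -0.29  0.43  2.04]
rot tool [-0.002  0.     0.   ]
```

The force rises steeply to 23 N at n = 0.069, about 25 mm pressed, so that is the dead stop. I'll retreat, move clear and look.

{"api": "send_rows", "payload": {"series": [{"rotation":[0,0,0],"delta_pos":[0,-0.005,0],"fingers":255},{"rotation":[0,0,0],"delta_pos":[0,-0.015,0],"fingers":255},{"rotation":[0,0,0],"delta_pos":[0,-0.03,0],"fingers":255},{"rotation":[0,0,0],"delta_pos":[0,-0.06,0],"fingers":255},{"rotation":[0,0,0],"delta_pos":[0,-0.09,0],"fingers":255},{"rotation":[0,0,0],"delta_pos":[0.03,-0.12,0],"fingers":255},{"rotation":[0,0,0],"delta_pos":[0.06,-0.13,0],"fingers":255},{"rotation":[0,0,0],"delta_pos":[0.08,-0.13,0],"fingers":255}]}}

```text
time_s: 10.4
tcp_pos: [0.4111, 0.1375, 0.219]
eef_rot: [0.479, 1.921, -1.898]
contact_force: [1.1, 0.1, -0.0]
gripper_width: 0.0004
```

{"api": "send_rows", "payload": {"series": [{"rotation":[0,0,0],"delta_pos":[0.03,0,0],"fingers":255},{"rotation":[0,0,0],"delta_pos":[0.03,0,0],"fingers":255},{"rotation":[0,0,0],"delta_pos":[0.03,0,0],"fingers":255},{"rotation":[0,0,0],"delta_pos":[0.03,0,0],"fingers":255},{"rotation":[0,0,0],"delta_pos":[0.03,0,0],"fingers":255},{"rotation":[0,0,0],"delta_pos":[0.03,0,0],"fingers":255},{"rotation":[0,0,0],"delta_pos":[0.03,0,0],"fingers":255},{"rotation":[0,0,0],"delta_pos":[0.03,0,0],"fingers":255}]}}

```text
time_s: 11.07
tcp_pos: [0.3867, 0.136, 0.202]
eef_rot: [0.475, 1.921, -1.903]
contact_force: [0.2, -0.6, -0.7]
gripper_width: 0.0008
```

```bash
python3 st.py; python3 - <<'E'
from st import *
T=read_camera("top")[:,:,::-1].copy();S=read_camera("side")[:,:,::-1].copy()
cv2.imwrite("pics/top1.png",T);cv2.imwrite("pics/side1.png",S)
cv2.imwrite("pics/f.png",np.hstack([cv2.resize(T[140:280,220:430],(540,360),interpolation=2),cv2.resize(S[150:290,265:366],(260,360),interpolation=2)]))
m=lambda X,d:((proj("top",X)[0]-[220,140])*2.571).round() if d=="top" else ((proj("side",X)[0]-[265,150])*2.573+[540,0]).round()
for n in(.0725,.0515): print("crown n",n,m(W(p,0,.102,n),"top"),m(W(p,0,.102,n),"side"))
for n in(.074,.086): print("knob top front corner n",n,m(W(p,-.03,-.0189,n),"top"),m(W(p,-.03,-.0189,n),"side"))
E
```

```text
t 11.07 uvn [-0.1084  0.1022  0.1977] F_uvn [-0.2 -0.6 -0.7] w 0.0008 q [ 0.42 -0.54  2.5  -0.29  0.72  2.13]
rot tool [-0.001  0.    -0.001]
crown n 0.0725 [163. 193.] [708. 212.]
crown n 0.0515 [164. 185.] [695. 224.]
knob top front corner n 0.074 [301. 217.] [753. 124.]
knob top front corner n 0.086 [302. 222.] [760. 117.]
```

View pics/f.png

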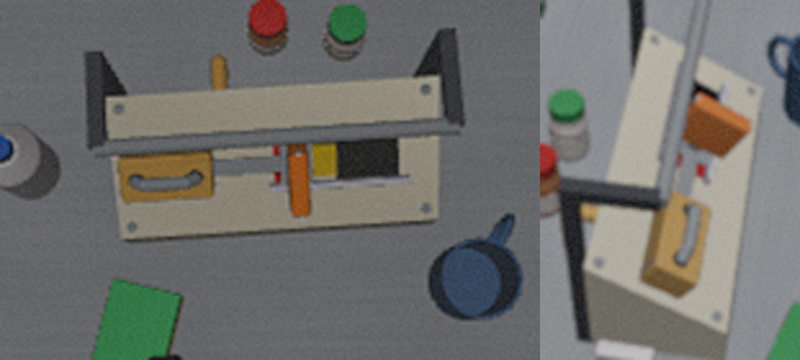

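The shackle stays down: its crown is at (165,184), matching the 0.021 prediction of (164,185), against (163,193) if it were up. The knob's front edge is at (300,215), matching the home prediction of (301,217). The jars, mug and sponge haven't moved, so I'm handing in.

```bash
python3 -c "
from workcell import *
print(close_job())"
```

```text
the job is handed in; nothing more can be done
None
```

The gas is locked off: the knob is home in the red off notch and the padlock shackle is pressed in and stays down. I handed the job in at about 11 s, and the hand-in reports no verdict.

- **Knob:** I lifted it 18.6 mm and slid it over the gate to the end stop, where it met 9 N. I then backed off 3.4 mm and lowered it. It came back to its starting height within 0.1 mm, and in the last picture it stands in the red notch at its home height.
- **Padlock:** I pressed the shackle to its dead stop, about 25 mm in at 23 N. After I let go, the crown sat where a latched shackle at about 21 mm should be.
- **Other objects:** the last picture shows the jars, mug and sponge unmoved. The soap bottle was only partly in the closing crops, but the arm met no unexpected force. The gripper finished clear of everything, with under 1 N on the wrist.

No check failed. My early triangulation of the shackle's height was about 20 mm low, so I used the given dimensions instead. One panel corner was 3.5 px off in the unit fit; the rest were within 1.4 px.

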